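# Brace the eyelet jar and unscrew its tight cap

### The job

Set the square jar, with its cap still screwed on, down into the steel pocket on the counter so that it is fully home and cannot turn. Then unscrew its tight cap anticlockwise, stop turning as soon as it comes free (about a sixth of a turn, at most a quarter), leave the jar home in the pocket, and lift the cap straight up. Finish while holding the cap in the gripper, level and just above the jar's mouth, two or three centimetres clear of it, and leave the other things on the counter alone.

Things in the scene. Friction and masses are not known exactly. Their poses are not given: they have to be found in the camera images.
- jar: Grey plastic jar of brass eyelets, about 0.35 kg, loose, closed by the cap. Square body 60 x 60 mm, 66 mm tall, then a round neck, 44 mm diameter, up to the mouth at 98 mm. Origin at the centre of the underside, z up, x and y square to its sides. Two short screw tracks on the neck hold the cap down; the closed cap is strong enough to lift the jar by.
- cap: Black screw cap on the jar, 26 mm high, 16-sided, 59 mm across flats, 60 g. Origin at the centre of its underside, z up. Closed, its underside is 78 mm above the jar's underside (12 mm above the square shoulder) and its x axis lies along the jar's x; flats face its x axis and every 22.5 degrees from it. A sprung seal inside pushes it up with about 15 N and makes it tight: about 0.35 N m to turn.
- cap_edge (a point): Point on the cap's rim, 29.5 mm out along the cap's x axis, 13 mm above its underside. It shows the cap's turn: 0 degrees in the jar is closed (no tighter). Turned anticlockwise from above, relative to the jar, the cap stays at its height, held down until about 52 degrees; from about 55 to 100 it is free to lift straight off; a stop comes at about 145.
- jar_mouth (a point): Centre of the jar's mouth, 98 mm above the jar's underside.
- holder: Dark steel jar holder fixed to the counter: open square pocket 64 mm wide inside (2 mm clear of the jar each side, about 4 degrees of play), floor 6 mm above the counter, straight walls to 30 mm, then a 45 degree flared lead-in to 41 mm, 88 mm wide at its top. Origin at the centre of its underside, x and y square to the walls; the jar fits in any of four directions. Two bolted feet along x.
- carton: Bystander: small cardboard carton 90 x 140 x 70 mm. Origin at the centre of its underside.
- tape_roll: Bystander: cardboard-brown ring, a tape roll lying flat, 100 mm outside diameter, 48 mm high. Origin at the centre of its underside.
- round_jar: Bystander: round closed jar, 64 mm diameter, 110 mm tall, white cap. Origin at the centre of its underside.
There are look-alikes about, which are no part of the job. Several things look just like the holder: the one meant starts farthest to the robot's left. Several things have the shape of the cap; the one meant has the colours described above.

How it is judged (in metres and radians):
On the way, in this order (a step that is already met when the one before it is completed fails the run):
1. the jar stands fully home in the pocket with its cap still closed (z of jar in the frame of holder below 0.01 m and horizontal distance between jar and holder below 0.006 m and angle between jar's own z axis and vertical below 0.06 rad and y of cap_edge in the frame of jar below 0.012 m and x of cap_edge in the frame of jar above 0.02 m and z of cap in the frame of jar below 0.083 m), for 0.2 s.
2. the cap is turned about 50 degrees or more anticlockwise while the jar is home in the pocket and the cap still on it (y of cap_edge in the frame of jar above 0.0222 m and z of cap in the frame of jar below 0.09 m and z of jar in the frame of holder below 0.012 m and horizontal distance between jar and holder below 0.007 m), for 0.05 s.
At the end, for the whole second after the job is handed in: The gripper holds the cap still and level (within 0.2 rad), its underside 5 to 50 mm above the jar's mouth and within 20 mm of straight above it, touching neither jar nor holder; the jar stands upright in the pocket, its underside within 4 mm of the pocket's floor and within 6 mm of its centre (z of cap in the frame of jar_mouth between 0.005 and 0.05 m and horizontal distance between cap and jar_mouth below 0.02 m and angle between cap's own z axis and vertical below 0.2 rad and contact force between the fingers and cap above 2 N and contact force between cap and jar below 0.1 N and contact force between cap and holder below 0.1 N and linear speed of cap below 0.02 m/s and z of jar in the frame of holder below 0.01 m and horizontal distance between jar and holder below 0.006 m and angle between jar's own z axis and vertical below 0.06 rad); the arm keeps its last pose, push and grip.
It fails at once if the cap is turned on past about 105 degrees while still on the jar (x of cap_edge in the frame of jar below -0.0076 m and z of cap in the frame of jar below 0.09 m and horizontal distance between cap and jar below 0.02 m).
It fails at once if the carton, tape roll or round jar is moved by more than 20 mm (distance of any of carton, tape_roll, round_jar from where it was at the start of the episode above 0.02 m).
It also fails if it takes over 48 s, if anything falls off the work surface, if the arm or the gripper's body presses on something with over 40 N, if the wrist force passes 120 N, or if a joint passes its speed limit or range.

### The arm

A 6-joint arm with a two-finger parallel gripper is mounted at the origin on the work surface. World frame = base frame: x ahead of the robot, y to its left, z up, the work surface at z = 0. Lengths are in mm, angles in rad, forces in N, time in s.
With the tool pointing down it reaches from about 350 to 725 mm from the base axis. Payload 4.3 kg.
Tool frame: the origin (TCP) lies on the centre line of the jaws, within the pads' length; the fingertips stand 25 mm ahead of it and the grasp point (between the pads) lies 6 mm ahead of it (finger_overhang is the distance from the TCP to the fingertips, in mm); z points along the fingers, y is the line along which they close (so a half turn about z gives the same grasp; the last joint's range is limited). The gripper opens to 85 mm and grips with 20 to 120 N. Pads are 22 mm wide; open, the fingers measure 114 mm over their backs; the gripper's body (76 mm by 85 mm) begins 54 mm behind the grasp point. The pads swing forward as they close: fully open they stand 13 mm farther back than shut.
Start: joints at [-1.359, 0.377, 0.081, 1.274, 0, 1.46], TCP at [181.869, -545.516, 256.329] pointing down, gripper open.
Joint ranges: [-2.72, 2.72], [-0.84, 1.66], [-1.02, 1.22], [-1.77, 2.12], [-1.37, 1.28], [-3.14, 3.14]. Speed limits (rad/s): [2.57, 2.57, 3.14, 3.14, 3.14, 3.14].

### API

Orientations are given as a rotation vector (axis times angle).
In Python, from rig import * gives the robot as it stands. The module is installed in compiled form; this text tells all that it offers.
- The arm moves only by the tool play_rows, never from a script. Its argument "targets" is a list of rows, each a list of 7 numbers: the closure, from -1 (fully open) to 1 (shut), so that 0 is half open, then the shift along the tool's x, y, z in cm, then the turn, a rotation vector about the tool's x, y, z in rad. A call has 1 to 5 rows; each row is the pose to reach, as a shift and turn from the pose commanded when the call began, along the tool's axes at that moment; what a row does not reach only later rows make up. A row lasts 1/8 s, in which the tool goes at most 62.5 mm and 10.7 degrees, less where a joint would pass 70% of its speed; a pose out of reach is approached as far as the arm can. A call with a gripper value outside its range is refused whole. The fingers move at their own pace and stop on an object; the grip force is fixed at half the most. Time passes only in rows, so rows that repeat a pose let the fingers close. It gives the time, the measured TCP pose, the force, the opening and the grip force at its end, in the units of the state.
- get_obs(): the state, without advancing time (a new reading comes with each control period).
- camera(name): name is "scene" or "top" or "wrist"; returns the picture (480x640x3 uint8, blue, green, red); there is no depth.
- camera_params(name): a dict with "fovy" (degrees; the focal length in pixels is half the picture's height over the tangent of half this angle, whatever the lens; pixels are square), "cx", "cy" (the principal point, pixels), "extrinsics" (4x4, takes a point from camera to world coordinates); the wrist camera has in their place "tool_from_camera" (4x4, takes a point from camera to tool coordinates, whose origin is the TCP and whose axes are the flange's). Camera axes: x right, y down, z forward; pixel columns grow to the right and rows downward; lengths in mm; the calibration is good to about 2 mm. The wrist camera is an equidistant fisheye: a pixel r from the principal point sees the ray r / f radians off the axis. A picture is of the moment at which its call begins: read the wrist's pose just before it. camera_params takes no time and is no camera call.
- sign_off(): hands the job in; it is judged then, once.
The state is a dict: "clock": time; "qpos": joint angles; "joint_vel": joint speeds; "effort": joint torques, N m; "tool_pos": TCP position; "eef_rot": TCP orientation; "ft_force": force on the tool from outside, world axes, zero at the start; "moment": the same for the moment, N m; "width": opening from 0.0 (shut) to 1.0 (fully open); "finger_force": force on a finger pad.
Only numpy, scipy, OpenCV 4.12 (cv2) and the standard library are available. Lean on these libraries where they do the work, as an engineer would, in place of code of your own. Each camera call takes 0.05 s, during which the arm holds its last target. There are 200 camera calls.

## Working session

There is one attempt and no reset: what is moved stays moved. The work goes in short steps, Python scripts to look and compute and a tool call to move; the robot and the scene stay as the last step left them, time stands still between calls to the robot, and variables do not carry over. Pictures are saved under pics/ and viewed, at most 10 in all, crops included, and the job is handed in when it is done.

Besides the shell and the picture viewer there is one more tool, called after "Emit:" by a JSON object that holds its "method" and its "body", one argument or row to a line. play_rows: Moves the arm, as the interface text tells. Its arguments: {"type":"object","properties":{"targets":{"type":"array"}},"required":["targets"]}

```bash
mkdir -p pics; python3 - <<'E'
from rig import *
import cv2,numpy as np
o=get_obs();print(o)
for n in ["scene","top"]:
    im=camera(n);cv2.imwrite(f"pics/{n}0.png",im)
    print(n,camera_params(n))
print(camera_params("wrist"))
E
```

```text
{'clock': 0.0, 'qpos': array([-1.35926203e+00,  3.78080444e-01,  7.96169943e-02,  1.27440115e+00,
        6.18994749e-06,  1.46048824e+00]), 'joint_vel': array([ 2.55920193e-04, -6.00796599e-04, -5.07727684e-04, -4.86117933e-05,
        7.77074917e-04,  4.26098825e-04]), 'effort': array([-1.01766393e-04, -4.63603199e+01,  2.69875413e+01,  2.07506900e-02,
       -8.71742009e-05, -8.39047658e-06]), 'tool_pos': array([ 181.7551334 , -544.87473069,  255.34745725]), 'eef_rot': array([-3.09896435e+00, -5.03038697e-01,  1.54550874e-04]), 'ft_force': array([ 0.43050822,  0.13079061, -0.0942771 ]), 'moment': array([-0.04515139, -0.00995966, -0.02851693]), 'finger_force': 0.0, 'width': 1.0032443140201293}
scene {'fovy': 49.23023537838481, 'cx': 326.74473977838176, 'cy': 241.42297005179074, 'extrinsics': array([[ 8.08669946e-01,  4.07961491e-01, -4.23816400e-01,
         1.21223523e+03],
       [ 5.88177018e-01, -5.48442044e-01,  5.94356055e-01,
        -8.96569304e+02],
       [ 1.00356498e-02, -7.29916945e-01, -6.83462171e-01,
         1.14212966e+03],
       [ 0.00000000e+00,  0.00000000e+00
[... 227 characters left out ...]
,
       [-9.99875871e-01, -1.56990217e-02,  1.33563408e-03,
         1.10002857e+00],
       [ 9.88349795e-04, -1.47100309e-01, -9.89121086e-01,
         1.54800360e+03],
       [ 0.00000000e+00,  0.00000000e+00,  0.00000000e+00,
         1.00000000e+00]])}
{'fovy': 65.70646984690485, 'cx': 318.48947033113814, 'cy': 244.67935065802877, 'tool_from_camera': array([[ 3.13139105e-04, -9.64981651e-01, -2.62317204e-01,
         6.57882686e+01],
       [ 9.99998969e-01,  6.69703096e-04, -1.26988399e-03,
         7.20803861e-02],
       [ 1.40108939e-03, -2.62316536e-01,  9.64980866e-01,
        -1.19377436e+02],
       [ 0.00000000e+00,  0.00000000e+00,  0.00000000e+00,
         1.00000000e+00]])}
```

View pics/scene0.png

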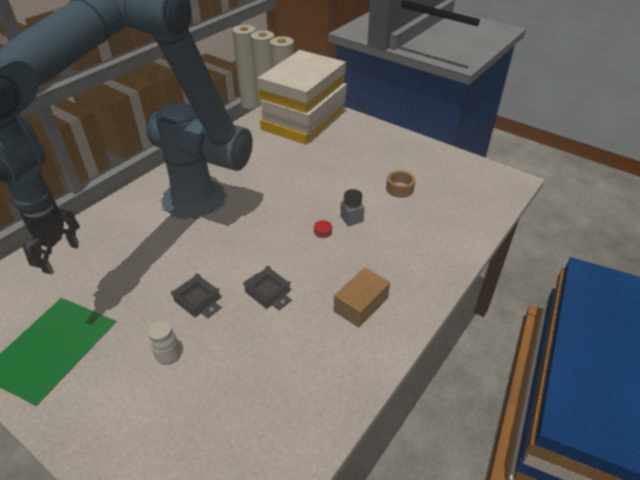

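View pics/top0.png

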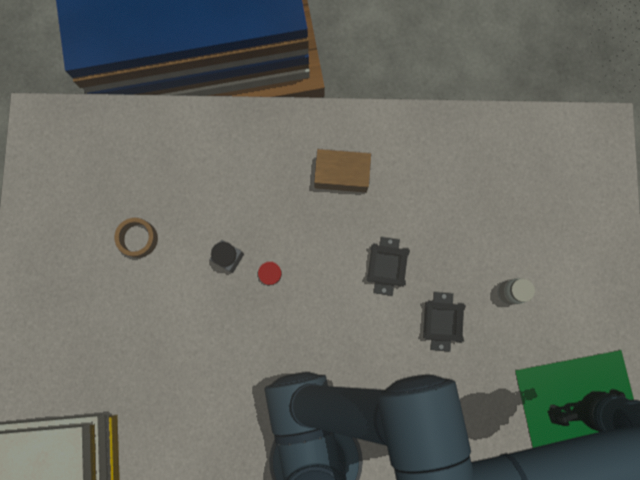

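The top view shows the jar with its black cap at (224,255), a red look-alike cap at (270,273), and two holders at (387,266) and (443,322). The left one, (387,266), is the one meant. The carton is at (342,170), the tape roll at (135,238) and the round jar at (515,292).

```bash
cat > h.py <<'E'
import numpy as np,cv2
from scipy.spatial.transform import Rotation as R
def ray(P,uv,T=None):
    "origin, unit directions in world; T = tool pose 4x4 for wrist"
    uv=np.atleast_2d(uv).astype(float); f=240/np.tan(np.radians(P['fovy'])/2)
    d=(uv-[P['cx'],P['cy']])/f
    if T is None: E=P['extrinsics']; v=np.c_[d,np.ones(len(d))]
    else:
        E=T@P['tool_from_camera']; th=np.linalg.norm(d,axis=1,keepdims=True)
        v=np.c_[d*np.sinc(th/np.pi),np.cos(th)]
    v=v@E[:3,:3].T
    return E[:3,3],v/np.linalg.norm(v,axis=1,keepdims=True)
def onz(P,uv,z,T=None):
    o,v=ray(P,uv,T); return o+v*((z-o[2])/v[:,2])[:,None]
def tri(o1,v1,o2,v2):
    A=np.c_[v1,-v2]; s=np.linalg.lstsq(A,o2-o1,rcond=None)[0]
    p,q=o1+s[0]*v1,o2+s[1]*v2
    return (p+q)/2,np.linalg.norm(p-q)
def tool(o):
    T=np.eye(4);T[:3,:3]=R.from_rotvec(o['eef_rot']).as_matrix();T[:3,3]=o['tool_pos'];return T
E
python3 - <<'E'
from rig import *
from h import *
S,T=cv2.imread('pics/scene0.png'),cv2.imread('pics/top0.png')
def crop(im,x,y,w,h): return cv2.resize(im[y:y+h,x:x+w],(400,300),interpolation=cv2.INTER_CUBIC)
c=np.vstack([np.hstack([crop(T,184,225,80,60),crop(S,312,177,80,60)]),np.hstack([crop(T,347,236,80,60),crop(S,230,257,80,60)])])
cv2.imwrite('pics/crops.png',cv2.convertScaleAbs(c,alpha=1.6))
def blob(im,x,y,w,h,t):
    m=(cv2.cvtColor(im,cv2.COLOR_BGR2GRAY)<t).astype(np.uint8)[y:y+h,x:x+w]
    n,l,s,ce=cv2.connectedComponentsWithStats(m); i=1+np.argmax(s[1:,4]); return s[i]+[x,y,0,0,0],ce[i]+[x,y]
for t in (30,40,50): print(t,blob(T,184,225,80,60,t),blob(S,312,177,80,60,t))
pt,ps=camera_params('top'),camera_params('scene')
print(onz(pt,[[224,254],[387,266],[443,322],[270,273]],0),onz(pt,[[224,254]],104))
E
```

```text
Traceback (most recent call last):
ValueError: attempt to get argmax of an empty sequence
```

View pics/crops.png

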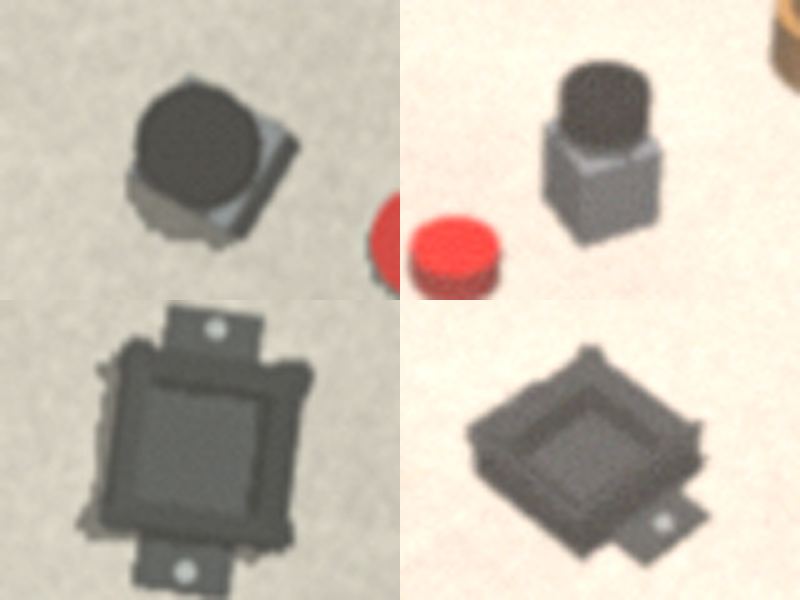

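The crops show the jar's black cap centred near (224,254) in the top view and (353,194) in the scene view. The holder's bolts sit at (390,242) and (384,290) in the top view.

```bash
python3 - <<'E'
from rig import *
from h import *
pt,ps=camera_params('top'),camera_params('scene')
a=lambda u,v,x,y:np.array([[x+u/5,y+v/5]])
def both(ut,us):
    o1,v1=ray(pt,ut);o2,v2=ray(ps,us);return tri(o1,v1[0],o2,v2[0])
print('cap top',both(a(198,145,184,225),a(204,87,312,177)))
print('holder bolt',both(a(185,271,347,236),a(263,222,230,257)))
print('holder floor', both(a(200,450-300,347,236),a(188,165,230,257)))
b=onz(pt,np.r_[a(215,29,347,236),a(185,271,347,236)],8);print(b,b.mean(0),np.degrees(np.arctan2(*(b[0]-b[1])[1::-1])))
j=onz(pt,np.r_[a(190,77,184,225),a(283,125,184,225),a(213,227,184,225)],66);print(j,[np.degrees(np.arctan2(*(j[i+1]-j[i])[1::-1])) for i in (0,1)])
o=get_obs();print(tool(o))
E
```

```text
cap top (array([503.91632682, 235.57619657, 102.36013527]), np.float64(2.186541273096934))
holder bolt (array([ 464.21027173, -150.60280573,  -89.98609317]), np.float64(86.6541670389409))
holder floor (array([ 489.92114252, -175.81545146,    4.66354988]), np.float64(1.779205226181086))
[[ 552.61630097 -183.98205117    8.        ]
 [ 426.0766566  -168.22019659    8.        ]] [ 489.34647878 -176.10112388    8.        ] -7.100226813572522
[[541.51464193 246.10595088  66.        ]
 [517.9208967  198.4186368   66.        ]
 [466.03721913 231.60861157  66.        ]] [np.float64(-116.32433496827453), np.float64(147.39296343305008)]
[[ 9.48664568e-01  3.16283742e-01 -3.63841080e-04  1.81757681e+02]
 [ 3.16283872e-01 -9.48662886e-01  1.80022722e-03 -5.44942589e+02]
 [ 2.24220074e-04 -1.82288884e-03 -9.99998313e-01  2.55452891e+02]
 [ 0.00000000e+00  0.00000000e+00  0.00000000e+00  1.00000000e+00]]
```

Emit:
{"method": "play_rows", "body": {
  "targets": [
    [-1,5.5,-3.3,0,0,0,0],
    [-1,11,-6.6,0,0,0,0],
    [-1,16.5,-9.9,0,0,0,0],
    [-1,22,-13.2,0,0,0,0],
    [-1,27.5,-16.5,0,0,0,0]
  ]
}}

```text
clock: 0.72
tool_pos: [386.0, -306.4, 256.0]
eef_rot: [-3.101, -0.503, 0.0]
ft_force: [0.8, -1.4, 0.2]
width: 1.001
finger_force: 0.0
```

Emit:
{"method": "play_rows", "body": {
  "targets": [
    [-1,5.8,-3.4,0,0,0,0],
    [-1,11.7,-6.8,0,0,0,0],
    [-1,13.8,-12.2,0,0,0,0],
    [-1,16,-17.6,0,0,0,0],
    [-1,18.1,-23,0,0,0,0]
  ]
}}

```text
clock: 1.35
tool_pos: [483.9, -30.6, 255.9]
eef_rot: [-3.101, -0.504, 0.001]
ft_force: [0.7, -0.0, 0.5]
width: 1.0
finger_force: 0.0
```

Emit:
{"method": "play_rows", "body": {
  "targets": [
    [-1,1.9,-4.9,0,0,0,-0.148],
    [-1,3.8,-9.7,0,0,0,-0.296],
    [-1,5.7,-14.6,0,0,0,-0.444],
    [-1,7.7,-19.4,0,0,0,-0.592],
    [-1,9.6,-24.3,0,0,0,-0.74]
  ]
}}

```text
clock: 1.98
tool_pos: [498.1, 229.7, 255.9]
eef_rot: [2.705, 1.597, -0.001]
ft_force: [0.3, -0.1, 0.3]
width: 0.999
finger_force: 0.0
```

Emit:
{"method": "play_rows", "body": {
  "targets": [
    [-1,0,0,0,0,0,0],
    [-1,0,0,0,0,0,0]
  ]
}}

```text
clock: 2.22
tool_pos: [498.0, 227.8, 255.8]
eef_rot: [2.709, 1.59, -0.002]
ft_force: [-0.3, -0.1, -0.7]
width: 0.999
finger_force: 0.0
```

```bash
python3 - <<'E'
from rig import *
from h import *
o=get_obs();print(o['clock'],o['qpos'],tool(o))
im=camera('wrist');np.save('T1.npy',tool(o));cv2.imwrite('pics/w1.png',im)
E
```

```text
2.225 [ 3.13484490e-01  3.22279231e-01  2.70887543e-04  1.25009931e+00
 -6.54047130e-04  2.39355705e+00] [[ 4.87544346e-01  8.73097599e-01 -1.04572966e-03  4.98028585e+02]
 [ 8.73097093e-01 -4.87545293e-01 -1.02655342e-03  2.27794392e+02]
 [-1.40612190e-03 -4.12533214e-04 -9.99998926e-01  2.55752477e+02]
 [ 0.00000000e+00  0.00000000e+00  0.00000000e+00  1.00000000e+00]]
```

View pics/w1.png

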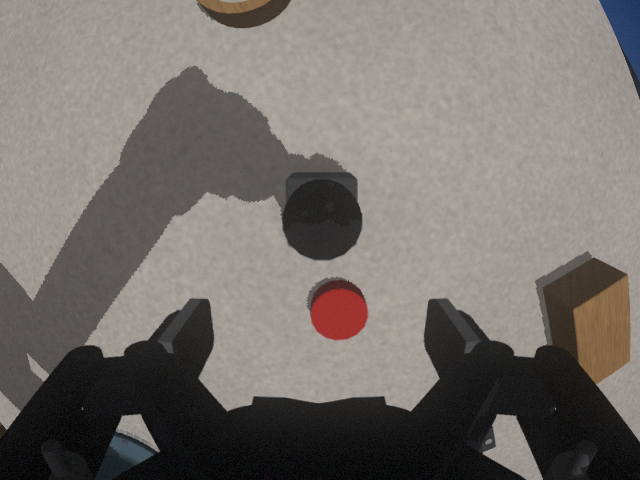

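The wrist view shows the cap disc centred near (322,219). The jar's far shoulder edge runs nearly level from (287,174) to (357,173), so the jaws already line up with the jar. The red cap is at (339,310).

```bash
python3 - <<'E'
from rig import *
from h import *
im=cv2.imread('pics/w1.png');T=np.load('T1.npy');P=camera_params('wrist')
g=cv2.cvtColor(im,cv2.COLOR_BGR2GRAY)[160:270,260:385]
print(g[14:100:8,62]);print(g[20:24,20:100:4])
for t in (40,48,56):
    m=cv2.inRange(g,0,t); cs,_=cv2.findContours(m,0,1); c=max(cs,key=cv2.contourArea)
    (x,y),r=cv2.minEnclosingCircle(c); print(t,x+260,y+160,r,np.array(cv2.boundingRect(c))+[260,160,0,0])
# far shoulder edge, row of steepest gradient per column
cols=np.arange(295,350,3);s=cv2.GaussianBlur(cv2.cvtColor(im,cv2.COLOR_BGR2GRAY),(0,0),1).astype(float)
rows=[160+np.argmin(np.diff(s[160:185,c]))+.5 for c in cols];print(rows)
p=onz(P,np.c_[cols,rows],66,T);l=cv2.fitLine(p[:,:2].astype(np.float32),cv2.DIST_HUBER,0,.01,.01).ravel()
print('edge yaw',np.degrees(np.arctan2(l[1],l[0])),p.mean(0))
w=ray(P,[[322.5,219.5]],T);o,v=ray(camera_params('top'),[[223.6,254]])
print('tri',tri(w[0],w[1][0],o,v[0]),onz(P,[[322.5,219.5]],104,T))
E
```

```text
[52 37 40 35 33 35 42 46 47 47 47]
[[87 89 61 65 65 64 65 67 46 36 36 40 41 59 67 71 68 69 71 74]
 [86 90 65 69 64 65 66 52 35 38 33 36 38 39 66 70 67 69 65 88]
 [87 87 61 66 63 62 65 29 36 36 38 39 42 40 41 71 69 68 70 74]
 [90 87 63 64 67 64 50 35 37 38 35 39 45 43 36 60 68 66 68 75]]
40 320.2528839111328 216.08919143676758 37.85927963256836 [283 180  76  50]
48 321.25463485717773 218.77235412597656 40.34040451049805 [283 179  78  80]
56 320.0 211.92353057861328 47.37141036987305 [283 173  79  86]
[np.float64(171.5), np.float64(171.5), np.float64(171.5), np.float64(171.5), np.float64(171.5), np.float64(171.5), np.float64(171.5), np.float64(171.5), np.float64(171.5), np.float64(171.5), np.float64(171.5), np.float64(171.5), np.float64(171.5), np.float64(160.5), np.float64(160.5), np.float64(164.5), np.float64(171.5), np.float64(171.5), np.float64(172.5)]
edge yaw -29.60933 [522.36210783 266.85289746  66.        ]
tri (array([504.42001628, 235.6132283 ,  95.51493222]), np.float64(1.3413082710085122)) [[505.75828858 236.79476102 104.        ]]
```

Emit:
{"method": "play_rows", "body": {
  "targets": [
    [-1,1.1,0.2,4.5,0,0,0.007],
    [-1,1.1,0.2,9,0,0,0.007],
    [-1,1.1,0.2,9,0,0,0.007],
    [-1,1.1,0.2,9,0,0,0.007]
  ]
}}

```text
clock: 2.78
tool_pos: [506.3, 236.0, 167.9]
eef_rot: [2.716, 1.579, 0.002]
ft_force: [-0.3, 0.1, 0.6]
width: 1.003
finger_force: 0.0
```

```bash
python3 - <<'E'
from rig import *
from h import *
o=get_obs();T=tool(o);print(o['clock'],T)
im=camera('wrist');np.save('T2.npy',T);cv2.imwrite('pics/w2.png',im)
E
```

```text
2.775 [[ 4.94857002e-01  8.68973299e-01  1.39721450e-03  5.06286885e+02]
 [ 8.68973917e-01 -4.94857810e-01  2.83450844e-04  2.36014531e+02]
 [ 9.37733721e-04  1.07387532e-03 -9.99998984e-01  1.67856308e+02]
 [ 0.00000000e+00  0.00000000e+00  0.00000000e+00  1.00000000e+00]]
```

View pics/w2.png

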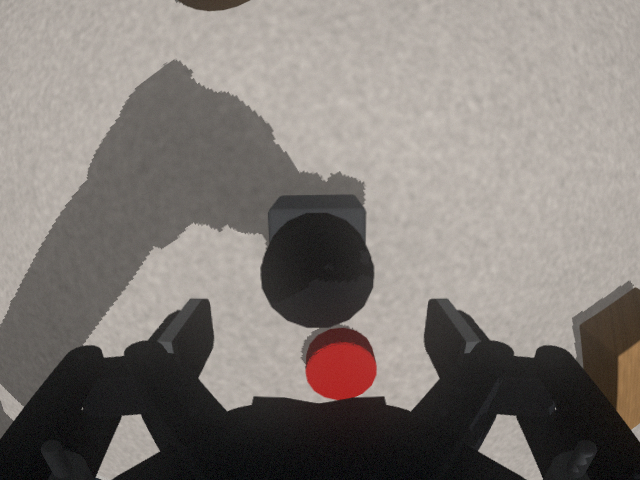

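The cap spans columns 261–374 with its lower rim at row 327. The jar's shoulder edge is at row 208, with the base of the far side at row 195 above it.

```bash
python3 - <<'E'
from rig import *
from h import *
P=camera_params('wrist');T1,T2=np.load('T1.npy'),np.load('T2.npy')
a=ray(P,[[322,220]],T1);b=ray(P,[[317.5,270.5]],T2)
print('tri',tri(a[0],a[1][0],b[0],b[1][0]))
p=onz(P,[[261,270],[374,270],[317.5,327]],104,T2);print(p,np.linalg.norm(p[0]-p[1]))
c=(p[0]+p[1])/2;x,y=T2[:3,0],T2[:3,1]
c1=p[2]+29.8*x
im=cv2.imread('pics/w2.png');s=cv2.GaussianBlur(cv2.cvtColor(im,cv2.COLOR_BGR2GRAY),(0,0),.7).astype(float)
print(s[190:215,318].astype(int))
q=onz(P,[[269,208],[365,208]],66,T2);jc=q.mean(0)-30*x
print('cap c',c,'from rim',c1,'jar',jc,np.linalg.norm(q[0]-q[1]))
for k in (c,c1,jc): d=k-T2[:3,3];print(d@x,d@y)
E
```

```text
tri (array([503.82822268, 233.69004229,  87.82617195]), np.float64(0.13505641160736068))
[[480.96358167 253.3115025  104.        ]
 [532.56560363 223.9644763  104.        ]
 [490.24771676 209.64800629 104.        ]] 59.36342827676564
[99 99 99 98 88 68 59 58 56 56 56 58 57 59 58 57 56 58 62 66 68 67 58 41
 33]
cap c [506.76459265 238.6379894  104.        ] from rim [504.99445543 235.543429   104.02794446] jar [504.70369909 235.84049597  65.97186799] 58.17077922159342
2.456233234478835 -0.9516972603716221
-1.1087976305021279 -0.9585018527392292
-1.0302234632080278 -1.3990347363068178
```

Emit:
{"method": "play_rows", "body": {
  "targets": [
    [-1,-0.1,-0.1,2.5,0,0,0],
    [-1,-0.1,-0.1,5,0,0,0],
    [-1,-0.1,-0.1,6.8,0,0,0],
    [-1,-0.1,-0.1,6.8,0,0,0],
    [-1,-0.1,-0.1,6.8,0,0,0]
  ]
}}

```text
clock: 3.45
tool_pos: [505.7, 236.7, 100.3]
eef_rot: [2.714, 1.58, 0.005]
ft_force: [0.1, 0.4, 0.8]
width: 0.998
finger_force: 0.0
```

Emit:
{"method": "play_rows", "body": {
  "targets": [
    [1,0,0,0,0,0,0],
    [1,0,0,0,0,0,0],
    [1,0,0,0,0,0,0],
    [1,0,0,0,0,0,0],
    [1,0,0,0,0,0,0]
  ]
}}

```text
clock: 4.08
tool_pos: [505.4, 236.5, 99.7]
eef_rot: [2.714, 1.58, 0.004]
ft_force: [-0.8, -1.8, 5.5]
width: 0.674
finger_force: 63.0
```

```bash
python3 - <<'E'
from rig import *
from h import *
o=get_obs();print(o);print(tool(o))
cv2.imwrite('pics/w3.png',camera('wrist'))
E
```

```text
{'clock': 4.075, 'qpos': array([ 3.24245756e-01,  4.36702845e-01, -2.51132152e-01,  8.80177611e-01,
       -5.95511819e-04,  2.41116068e+00]), 'joint_vel': array([-0.00129121, -0.00208687,  0.00065945, -0.00082348,  0.00027085,
       -0.00027839]), 'effort': array([ 6.46233559e-01, -4.30141532e+01,  2.21676314e+01, -2.66425861e-01,
        2.44420432e-01,  3.64169246e-02]), 'tool_pos': array([505.37199148, 236.45993498,  99.71406588]), 'eef_rot': array([2.71381423, 1.58038243, 0.00409262]), 'ft_force': array([-0.77000527, -1.76160837,  5.49766799]), 'moment': array([-0.09322001,  0.12367732,  0.02642278]), 'finger_force': 63.03558548446745, 'width': 0.6739733072756533}
[[ 4.93506400e-01  8.69737566e-01  2.82838436e-03  5.05371991e+02]
 [ 8.69740550e-01 -4.93509141e-01  3.22393846e-04  2.36459935e+02]
 [ 1.67623158e-03  2.30085714e-03 -9.99995948e-01  9.97140659e+01]
 [ 0.00000000e+00  0.00000000e+00  0.00000000e+00  1.00000000e+00]]
```

View pics/w3.png

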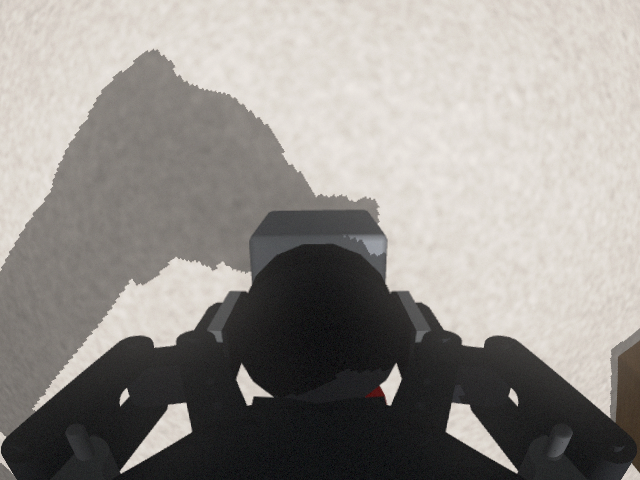

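The jaws hold the cap with the jar's shoulder edge level at row 236, so the jar is square to the tool. Next I lift it and carry it past the holder for a near look.

Emit:
{"method": "play_rows", "body": {
  "targets": [
    [1,0,0,-2,0,0,0],
    [1,0,0,-5,0,0,0],
    [1,0,0,-8,0,0,0],
    [1,0,0,-11,0,0,0],
    [1,0,0,-13.5,0,0,0]
  ]
}}

```text
clock: 4.75
tool_pos: [503.6, 236.2, 233.7]
eef_rot: [-2.714, -1.581, 0.002]
ft_force: [0.6, 0.3, -4.1]
width: 0.68
finger_force: 65.7
```

Emit:
{"method": "play_rows", "body": {
  "targets": [
    [1,-1.8,1,0,0,0,0],
    [1,-5.4,2.9,0,0,0,0],
    [1,-9,4.8,0,0,0,0],
    [1,-12.6,6.7,0,0,0,0],
    [1,-16.2,8.6,0,0,0,0]
  ]
}}

```text
clock: 5.38
tool_pos: [497.2, 50.8, 231.4]
eef_rot: [-2.714, -1.58, 0.005]
ft_force: [0.8, -0.2, -3.8]
width: 0.676
finger_force: 65.8
```

Emit:
{"method": "play_rows", "body": {
  "targets": [
    [1,-3.8,2,0,0,0,0],
    [1,-7.6,4,0,0,0,0],
    [1,-11.4,6,0,0,0,0],
    [1,-15.2,8,0,0,0,0],
    [1,-19,10,0,0,0,0]
  ]
}}

```text
clock: 6.0
tool_pos: [490.2, -163.2, 231.4]
eef_rot: [-2.713, -1.579, 0.004]
ft_force: [0.6, 0.4, -5.0]
width: 0.677
finger_force: 65.8
```

Emit:
{"method": "play_rows", "body": {
  "targets": [
    [1,-3.8,2,0,0,0,-0.1],
    [1,-7.6,4,0,0,0,-0.2],
    [1,-11.4,6,0,0,0,-0.3],
    [1,-11.4,6,0,0,0,-0.393],
    [1,-11.4,6,0,0,0,-0.393]
  ]
}}

```text
clock: 6.62
tool_pos: [486.4, -290.7, 231.3]
eef_rot: [-2.354, -2.075, 0.002]
ft_force: [0.0, 0.1, -4.5]
width: 0.678
finger_force: 65.9
```

```bash
python3 - <<'E'
from rig import *
from h import *
o=get_obs();T=tool(o);print(o['clock'],o['width'],o['ft_force'],o['qpos']);print(T)
np.save('T4.npy',T);cv2.imwrite('pics/w4.png',camera('wrist'))
E
```

```text
6.625 0.6783266601798538 [ 0.01953224  0.12294204 -4.5048349 ] [-6.50480061e-01  3.70786685e-01  6.67426087e-03  1.21065448e+00
 -3.00060361e-04  1.04611649e+00]
[[ 1.25470972e-01  9.92091664e-01 -3.34145662e-03  4.86350871e+02]
 [ 9.92095784e-01 -1.25464199e-01  2.16566387e-03 -2.90659059e+02]
 [ 1.72930389e-03 -3.58677298e-03 -9.99992072e-01  2.31316248e+02]
 [ 0.00000000e+00  0.00000000e+00  0.00000000e+00  1.00000000e+00]]
```

View pics/w4.png

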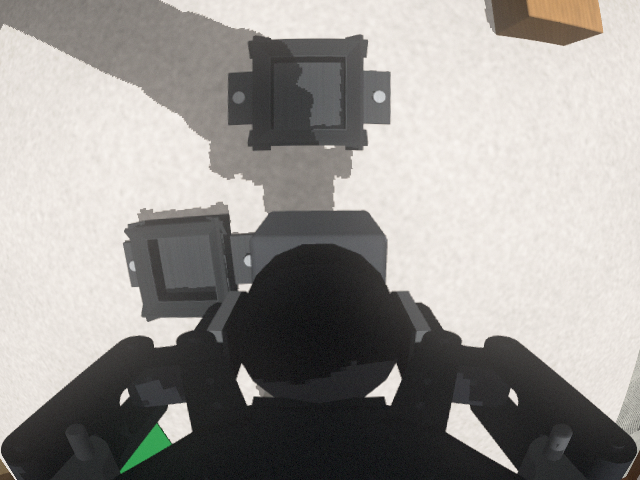

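The holder sits at the top of the wrist view, with bolts at (238.5,97.5) and (379.5,97) and rim corners near (250,39), (365,38), (364,147) and (251,147).

```bash
python3 - <<'E'
from rig import *
from h import *
T=np.load('T4.npy');P=camera_params('wrist');im=cv2.imread('pics/w4.png')
uv=[]
for (u,v) in ((238,98),(380,97)):
    g=cv2.cvtColor(im,cv2.COLOR_BGR2GRAY)[v-8:v+9,u-8:u+9].astype(float);w=np.clip(g-g.min()-(g.max()-g.min())*.5,0,None)
    Y,X=np.mgrid[-8:9,-8:9];uv.append([u+(w*X).sum()/w.sum(),v+(w*Y).sum()/w.sum()])
print(uv)
for z in (6,8,12):
    b=onz(P,uv,z,T);print(z,b.mean(0),np.linalg.norm(b[1]-b[0]),np.degrees(np.arctan2(*(b[1]-b[0])[1::-1])))
r=onz(P,[[250,39],[365,38],[364,147],[251,147]],41,T);print('rim',r.mean(0),np.linalg.norm(np.roll(r,1,0)-r,axis=1))
f=onz(P,[[273,58],[345,56],[346,130],[273,131]],30,T);print('pocket',f.mean(0),np.linalg.norm(np.roll(f,1,0)-f,axis=1))
o,v=ray(camera_params('top'),[[387,266]])
for uvw in [[309.3,95]]: w=ray(P,[uvw],T);print(tri(w[0],w[1][0],o,v[0]))
b=[478.0,0]
E
```

```text
[[np.float64(238.24501992031873), np.float64(97.000796812749)], [np.float64(378.99042338709677), np.float64(96.36777553763442)]]
6 [ 489.92135359 -175.57077762    6.        ] 129.98184875240713 -7.373157901953435
8 [ 489.94925714 -175.86026158    8.        ] 129.22790908861424 -7.373157901953441
12 [ 490.00506423 -176.43922952   12.        ] 127.72002976102847 -7.373157901953427
rim [ 490.01993983 -176.64265756   41.        ] [93.88476802 95.94298288 94.05735681 93.92490174]
pocket [ 491.26869125 -177.22641408   30.        ] [64.89124429 61.59837913 65.57465508 62.3381434 ]
(array([ 490.06100565, -176.01397825,    5.37640189]), np.float64(1.8193780319905657))
```

Emit:
{"method": "play_rows", "body": {
  "targets": [
    [1,3,-0.3,0,0,0,0],
    [1,7,-0.6,0,0,0,0],
    [1,10,-0.9,1,0,0,0],
    [1,11.5,-1,3,0,0,0],
    [1,11.5,-1,5,0,0,0]
  ]
}}

```text
clock: 7.3
tool_pos: [491.6, -172.9, 182.4]
eef_rot: [-2.351, -2.082, 0.001]
ft_force: [-0.4, -0.1, -5.3]
width: 0.678
finger_force: 65.9
```

Emit:
{"method": "play_rows", "body": {
  "targets": [
    [1,0,0,1.5,0,0,0],
    [1,0,0,2.2,0,0,0],
    [1,0,0,2.2,0,0,0],
    [1,0,0,2.2,0,0,0]
  ]
}}

```text
clock: 7.8
tool_pos: [492.9, -175.5, 162.0]
eef_rot: [2.353, 2.079, 0.001]
ft_force: [-0.1, -0.4, -3.6]
width: 0.672
finger_force: 65.8
```

```bash
python3 - <<'E'
from rig import *
from h import *
o=get_obs();T=tool(o);print(o['clock'],o['ft_force'],o['moment']);print(T)
print((np.array([490.3,-175.5,105.7])-T[:3,3])@T[:3,:3])
E
```

```text
7.8 [-0.09949405 -0.39490148 -3.55716986] [ 0.05554602 -0.03384604  0.02199233]
[[ 1.23185407e-01  9.92382932e-01  1.21286883e-03  4.92878107e+02]
 [ 9.92383531e-01 -1.23184643e-01 -6.85735212e-04 -1.75465587e+02]
 [-5.31105107e-04  1.28810362e-03 -9.99999029e-01  1.61994179e+02]
 [ 0.00000000e+00  0.00000000e+00  0.00000000e+00  1.00000000e+00]]
[-0.32183767 -2.62674305 56.29102139]
```

Emit:
{"method": "play_rows", "body": {
  "targets": [
    [1,0,-0.25,0.5,0,0,0],
    [1,0,-0.25,1.5,0,0,0],
    [1,0,-0.25,2.5,0,0,0],
    [1,0,-0.25,2.5,0,0,0]
  ]
}}

```text
clock: 8.3
tool_pos: [488.8, -174.2, 134.9]
eef_rot: [-2.352, -2.079, 0.002]
ft_force: [-0.0, -0.2, -3.0]
width: 0.674
finger_force: 65.8
```

```bash
python3 - <<'E'
from rig import *
from h import *
o=get_obs();T=tool(o);print(o['clock'],o['ft_force'],o['moment']);print(T[:3,3])
print((np.array([490.3,-175.5,105.7])-T[:3,3])@T[:3,:3])
E
```

```text
8.3 [-1.88695389e-03 -1.60049217e-01 -3.00472427e+00] [-0.01792481 -0.00121186 -0.0017816 ]
[ 488.83402718 -174.16634921  134.8802203 ]
[-1.1691869   1.69730051 29.17473445]
```

Emit:
{"method": "play_rows", "body": {
  "targets": [
    [1,-0.1,0.15,0.4,0,0,0],
    [1,-0.1,0.15,0.8,0,0,0],
    [1,-0.1,0.15,0.8,0,0,0]
  ]
}}

```text
clock: 8.68
tool_pos: [491.1, -175.8, 128.0]
eef_rot: [-2.353, -2.08, 0.0]
ft_force: [-0.4, 0.3, -4.8]
width: 0.676
finger_force: 65.9
```

Emit:
{"method": "play_rows", "body": {
  "targets": [
    [1,0,0,0.4,0,0,0],
    [1,0,0,0.7,0,0,0],
    [1,0,0,0.7,0,0,0]
  ]
}}

```text
clock: 9.05
tool_pos: [491.0, -175.7, 121.0]
eef_rot: [-2.353, -2.08, 0.0]
ft_force: [-0.2, -0.1, -4.3]
width: 0.676
finger_force: 65.9
```

Emit:
{"method": "play_rows", "body": {
  "targets": [
    [1,-0.0,-0.05,0.5,0,0,0],
    [1,0,-0.05,1.0,0,0,0],
    [1,0,-0.05,1.3,0,0,0],
    [1,0,-0.05,1.3,0,0,0]
  ]
}}

```text
clock: 9.55
tool_pos: [490.5, -175.7, 107.9]
eef_rot: [-2.353, -2.08, 0.001]
ft_force: [-0.1, 0.6, -3.4]
width: 0.679
finger_force: 65.9
```

Emit:
{"method": "play_rows", "body": {
  "targets": [
    [1,0,0,0.15,0,0,0],
    [1,0,0,0.25,0,0,0],
    [1,0,0,0.25,0,0,0]
  ]
}}

```text
clock: 9.93
tool_pos: [491.0, -176.0, 106.0]
eef_rot: [2.353, 2.08, 0.0]
ft_force: [-0.2, -1.3, -3.7]
width: 0.673
finger_force: 66.1
```

Emit:
{"method": "play_rows", "body": {
  "targets": [
    [1,0,0,0.1,0,0,0],
    [1,0,0,0.1,0,0,0],
    [1,0,0,0.1,0,0,0]
  ]
}}

```text
clock: 10.3
tool_pos: [491.1, -176.2, 105.7]
eef_rot: [2.353, 2.08, 0.0]
ft_force: [-2.9, -0.0, 6.1]
width: 0.676
finger_force: 66.8
```

Emit:
{"method": "play_rows", "body": {
  "targets": [
    [1,0,0,0.1,0,0,0],
    [1,0,0,0.1,0,0,0],
    [1,0,0,0.1,0,0,0]
  ]
}}

```text
clock: 10.68
tool_pos: [491.2, -176.2, 105.6]
eef_rot: [2.352, 2.079, 0.0]
ft_force: [-4.1, 0.5, 12.6]
width: 0.676
finger_force: 67.9
```

The jar is on the pocket floor: TCP z is 105.6 mm against 105.7 expected, with a light downward push. Now I unscrew the cap.

Emit:
{"method": "play_rows", "body": {
  "targets": [
    [1,0,0,0,0,0,-0.15],
    [1,0,0,0,0,0,-0.3],
    [1,0,0,0,0,0,-0.45],
    [1,0,0,0,0,0,-0.6],
    [1,0,0,0,0,0,-0.75]
  ]
}}

```text
clock: 11.3
tool_pos: [491.8, -176.6, 105.7]
eef_rot: [1.42, 2.798, -0.001]
ft_force: [-2.6, 1.2, 11.8]
width: 0.676
finger_force: 67.6
```

```bash
python3 - <<'E'
from rig import *
from h import *
o=get_obs();T=tool(o);print(o['clock'],o['ft_force'],o['moment'],o['width']);print(T)
print(np.degrees(np.arctan2(T[1,0],T[0,0])))
E
```

```text
11.3 [-2.60304646  1.18068113 11.8305631 ] [ 0.08279806  0.71724761 -0.11123602] 0.6761993995587182
[[-5.90320729e-01  8.07164118e-01  2.74279613e-03  4.91847911e+02]
 [ 8.07162176e-01  5.90326236e-01 -2.03880384e-03 -1.76578782e+02]
 [-3.26479382e-03  1.01033313e-03 -9.99994160e-01  1.05674465e+02]
 [ 0.00000000e+00  0.00000000e+00  0.00000000e+00  1.00000000e+00]]
126.17999472418539
```

Emit:
{"method": "play_rows", "body": {
  "targets": [
    [1,0,0,0,0,0,-0.12],
    [1,0,0,0,0,0,-0.24],
    [1,0,0,0,0,0,-0.36],
    [1,0,0,0,0,0,-0.43],
    [1,0,0,0,0,0,-0.43]
  ]
}}

```text
clock: 11.92
tool_pos: [492.3, -176.7, 106.1]
eef_rot: [0.796, 3.035, -0.002]
ft_force: [-3.0, 0.5, 12.1]
width: 0.681
finger_force: 67.8
```

```bash
python3 - <<'E'
from rig import *
from h import *
o=get_obs();T=tool(o);print(o['clock'],o['ft_force'],o['moment'],o['width']);print(T[:3,3])
print(np.degrees(np.arctan2(T[1,0],T[0,0])))
cv2.imwrite('pics/w5.png',camera('wrist'))
E
```

```text
11.925 [-3.03995879  0.50938498 12.12750743] [0.1038945  0.74165769 0.08660473] 0.6806804644390562
[ 492.26627006 -176.74350722  106.13491417]
150.58995836386663
```

View pics/w5.png

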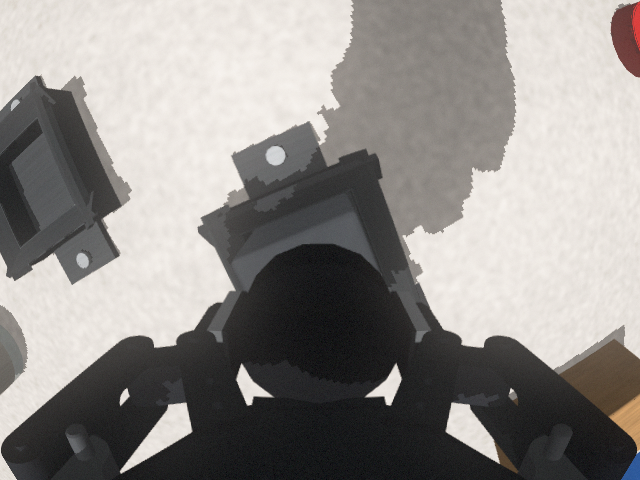

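The jar is still square in the holder while the tool has turned 67.7°, so the cap is free. I'll lift slowly and watch the force.

Emit:
{"method": "play_rows", "body": {
  "targets": [
    [1,0,0,-0.2,0,0,0],
    [1,0,0,-0.4,0,0,0],
    [1,0,0,-0.6,0,0,0],
    [1,0,0,-0.6,0,0,0]
  ]
}}

```text
clock: 12.48
tool_pos: [490.8, -175.9, 109.7]
eef_rot: [0.798, 3.038, -0.0]
ft_force: [-0.5, -1.0, -0.1]
width: 0.679
finger_force: 66.3
```

Emit:
{"method": "play_rows", "body": {
  "targets": [
    [1,0,0,-0.8,0,0,0],
    [1,0,0,-1.6,0,0,0],
    [1,0,0,-2.4,0,0,0],
    [1,0,0,-3.2,0,0,0],
    [1,0,0,-4,0,0,0]
  ]
}}

```text
clock: 13.1
tool_pos: [490.9, -175.8, 150.5]
eef_rot: [0.798, 3.038, -0.0]
ft_force: [-0.4, 0.9, -0.6]
width: 0.678
finger_force: 66.2
```

Emit:
{"method": "play_rows", "body": {
  "targets": [
    [1,0,0,0,0,0,0],
    [1,0,0,0,0,0,0],
    [1,0,0,0,0,0,0]
  ]
}}

```text
clock: 13.48
tool_pos: [490.5, -175.7, 149.4]
eef_rot: [-0.798, -3.038, -0.0]
ft_force: [0.6, -0.1, -1.2]
width: 0.677
finger_force: 66.2
```

```bash
python3 - <<'E'
from rig import *
from h import *
o=get_obs();print(o['clock'],o['ft_force'],o['tool_pos'],o['joint_vel'])
w=camera('wrist');s=camera('scene')
cv2.imwrite('pics/end.png',np.hstack([cv2.resize(w,(400,300)),cv2.resize(s[230:320,200:320],(400,300),interpolation=cv2.INTER_CUBIC)]))
E
```

```text
13.475 [ 0.60428203 -0.12349469 -1.15414603] [ 490.48675136 -175.68661761  149.4073059 ] [ 1.06117884e-03  4.67392762e-05 -5.04599916e-04  1.30265111e-03
 -6.94574246e-04  1.41785114e-04]
```

View pics/end.png

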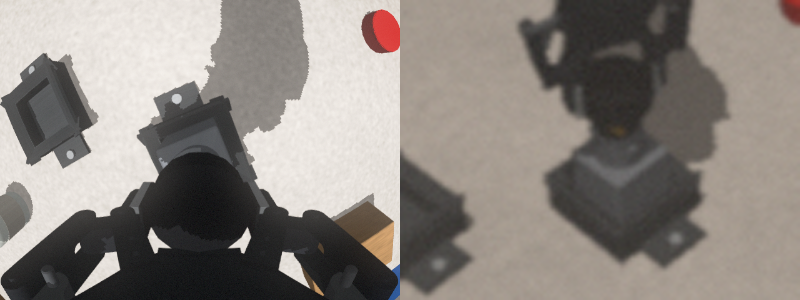

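The jar is seated in the holder and open, its contents visible at (615,130). The cap is held about 24 mm above the mouth, and the force reads only the cap's weight.

```bash
python3 -c "
from rig import *
print(sign_off())"
```

```text
the job is handed in; nothing more can be done
None
```

The job is handed in at 13.5 s: by the last images and readings the jar is home in the left-hand pocket, the cap was turned about 68° and came free, and the gripper holds it level about 24 mm above the mouth; the sign-off returned no verdict.

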